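Lock the knock bar between its two sockets

ROBOT

A 6-joint arm with a two-finger parallel gripper is mounted at the origin on the work surface. World frame = base frame: x ahead of the robot, y to its left, z up, the work surface at z = 0. Lengths are in m, angles in rad, forces in N, time in s.
With the tool pointing down it reaches from about 0.275 to 0.875 m from the base axis. Payload 12.5 kg.
Tool frame: the origin (TCP) lies midway between the tips of the shut fingers; the grasp point (between the pads) lies manip.hold_point_z behind it (manip.hold_point_z is the distance from the TCP to the grasp point, in m); z points along the fingers, y is the direction in which the jaws open and shut (so a half turn about z gives the same grasp; the last joint's range is limited). The gripper opens to 85 mm and grips with 20 to 120 N. Pads are 22 mm wide; open, the fingers measure 114 mm over their backs; the gripper's body (76 mm by 85 mm) begins 54 mm behind the grasp point. The pads swing forward as they close: fully open they stand 13 mm farther back than shut.
Start: joints at [-1.41, 0.351, 1.652, -0, 1.139, -0.085], TCP at [0.134, -0.533, 0.231] pointing down, gripper open.
Joint ranges: [-2.75, 2.75], [-0.79, 2.1], [0.01, 2.65], [-1.57, 4.71], [0.07, 3.14], [-2.87, 2.87]. Speed limits (rad/s): [2.22, 2.22, 2.79, 3.14, 3.14, 3.14].

INTERFACE

Orientations are given as a unit quaternion [x, y, z, w].
In Python, from rig import manip gives the robot as it stands.
- The arm moves only by the tool jog_arm, never from a script. Its argument "increments" is a list of rows, each an object with "rotation": the turn, a rotation vector about the tool's x, y, z in degrees, a list of three; "xyz": the shift along the tool's x, y, z in cm, a list of three; "jaw": the opening, from 0 (shut) to 1 (fully open). A call has exactly 10 rows; each row shifts and turns the pose as measured when the row begins, along the tool's axes as they then stand; what a row does not reach is not made up. A row lasts 1/12 s, in which the tool goes at most 41.7 mm and 7.16 degrees, less where a joint would pass 70% of its speed; a pose out of reach is approached as far as the arm can. A call is refused whole if a number of a shift passes 4.17 or a number of a turn 7.16, either way. A call with a gripper value outside its range is refused whole. The fingers move at their own pace and stop on an object; the grip force is fixed at half the most. Time passes only in rows, so rows that do not move let the fingers close, or fill a call up. It gives the time, the measured TCP pose, the force and the opening at its end, in the units of the state.
- manip.read_state(): the state, without advancing time (a new reading comes with each control period).
- manip.snapshot(name): name is "side" or "top"; returns (picture, depth): 400x640x3 uint8, red, green, blue; 400x640 float32, m along the optical axis (not along the pixel's ray), 0 where there is no reading.
- manip.camera_info(name): a dict with "intrinsics" (3x3 intrinsics, pixels), "xyz" and "orientation" of the camera in the world. Camera axes: x right, y up, looking along -z (the intrinsics and any distortion apply to the point x, -y, -z); pixel columns grow to the right and rows downward; lengths in m; the calibration is good to about 2 mm. A picture is of the moment at which its call begins. camera_info takes no time and is no camera call.
- manip.hand_in(): hands the job in, once; it reports no verdict.
The state is a dict: "time_s": time; "q": joint angles; "joint_velocities": joint speeds; "joint_torque": joint torques, N m; "position": TCP position; "tcp_rot": TCP orientation; "contact_force": force on the tool from outside, world axes, zero at the start; "wrist_torque": the same for the moment, N m; "gripper_width": finger opening in m.
Only numpy, scipy, OpenCV 4.12 (cv2) and the standard library are available. Lean on these libraries where they do the work, as an engineer would, in place of code of your own. Each camera call takes 0.05 s, during which the arm holds its last target. There are 200 camera calls.

TASK

The knock bar is lying loose across the side rails of the steel knock box. Without lifting it off the rails, roll it along them until both its ends have dropped into the notches, then slide the movable socket fully home so that the bar is held between both sockets. Do not disturb the other things on the bench.

Things in the scene. Friction and masses are not known exactly. Their poses are not given: they have to be found in the camera images.
- knock_box: Open stainless knock box, fixed, 220 (x) by 190 mm (y); origin: centre of its underside, x away from the robot at yaw 0. Its side walls (y = +-75 to +-95 mm) are flat rails, tops at z = 90 mm, with 14 mm high stops at the ends; front and back walls are 55 mm high. Each rail has a 90-degree vee notch at x = 35 mm, 24 mm wide, 12 mm deep.
- fixed_socket (a point): Centre of the mouth of the fixed socket, with the box's axes: a dark steel block just outside the -y notch, at x = 35, y = -95 mm of the box, with a blind hole 18 mm wide, 12 mm deep, facing +y. Block top 108 mm above the bench, outer face at y = -113 mm. A guide strip, 102 mm high, runs along the -y rail in line with the mouth.
- bar_seat (a point): Fixed point of the knock box, with the box's axes: where the middle of the bar is when the bar lies in both notches, centred between the sockets; 88 mm above the bench, at x = 35, y = 0 mm of the box.
- bar_mid (a point): Middle of the loose knock bar, on its axis; y along the bar, x and z turn as it rolls. Black rubber body 32 mm thick, 106 mm long, with a 14 mm steel stub at either end; 213 mm overall, 0.2 to 0.4 kg. Starts 45 to 95 mm on the robot's side of the notches, 14 to 19 mm off centre towards the movable socket, axis 97 mm above the bench (88 in the notches). Rolls freely.
- tailstock (a joint): Travel of the movable socket, m: 0 = drawn back (+y of the box), 0.045 = fully home, mouth at y = 96 mm; slides to -y, stays where left (1.5 N friction). Its blind hole (18 mm wide, 12 deep, facing -y) pushes the bar along into the fixed socket. Dark steel block 40 mm (x) by 20 (y), top 108 mm above the bench, on two rods that end in a 68 mm high plate at y = 194 mm.
- paddle (a point): Centre of the outer (+y) face of the upright steel paddle on the movable socket, with the box's axes: push here towards -y of the box. Paddle 44 mm wide (x), 8 thick, standing 106 to 143 mm above the bench; this point is 125 mm above the bench, at x = 35 mm of the box, and y = 161 mm when the joint reads 0, 116 mm when home.
- cup: Bystander: white ceramic cup, 76 mm wide, 75 mm high, beside the box's fixed-socket side; origin at its underside.
- tamper: Bystander: blue plastic tamper, 58 mm wide, 90 mm high, standing beyond the box; origin at its underside.
- brush: Bystander: bench brush, 150 mm long, lying on the box's +y side nearer the robot.
- jug: Bystander: steel milk jug, 84 mm wide, 110 mm high, on the left of the bench; origin at its underside.
- canister: Bystander: glass canister, 90 mm wide, 140 mm high, at the far left; origin at its underside.
- portafilter: Bystander: steel portafilter, head 80 mm wide, lying in the wooden tray on the right.
Mind the look-alikes: they are no part of the job. What is shaped like the part that bears bar_mid but blue or red is not meant.

How it is judged:
By the outcome, as a careful person would: the job done as asked, in the order asked, and still so for the second after the job is handed in, with the robot touching nothing.
It also fails if it takes over 45 s, if anything falls off the work surface, if the arm or the gripper's body presses on something with over 40 N, if the wrist force passes 120 N, or if a joint passes its speed limit or range.

## Working session

There is one attempt and no reset: what is moved stays moved. The work goes in short steps, Python scripts to look and compute and a tool call to move; the robot and the scene stay as the last step left them, time stands still between calls to the robot, and variables do not carry over. Pictures are saved under pics/ and viewed, about 8 in all and at most 12, crops included, and the job is handed in when it is done.

Besides the shell and the picture viewer there is one more tool, called in YAML: its name, and indented under it one key for each argument. jog_arm: Moves the arm, as the interface text tells. Its arguments: {"type":"object","properties":{"increments":{"type":"array"}},"required":["increments"]}

```bash
mkdir -p pics; ls
cat > h.py <<'E'
import numpy as np, cv2
from scipy.spatial.transform import Rotation as R
from rig import manip
def snap(n,f=None):
    p,d=manip.snapshot(n)
    if f: cv2.imwrite('pics/'+f,cv2.cvtColor(p,cv2.COLOR_RGB2BGR))
    np.savez('/tmp/%s.npz'%n,p=p,d=d)
    return p,d
def cam(n):
    c=manip.camera_info(n); return np.array(c['intrinsics']),np.array(c['xyz']),R.from_quat(c['orientation']).as_matrix()
def cloud(n,d):
    K,t,M=cam(n); v,u=np.mgrid[:d.shape[0],:d.shape[1]]
    P=np.stack([(u-K[0,2])/K[0,0]*d,-(v-K[1,2])/K[1,1]*d,-d],-1)
    return P@M.T+t
def ray(n,u,v,z):
    K,t,M=cam(n); r=M@np.array([(u-K[0,2])/K[0,0],-(v-K[1,2])/K[1,1],-1]); return t+r*(z-t[2])/r[2]
def proj(n,P):
    K,t,M=cam(n); q=(np.asarray(P)-t)@M; return np.array([K[0,0]*q[0]/-q[2]+K[0,2],-K[1,1]*q[1]/-q[2]+K[1,2]])
E
python3 - <<'E'
from h import *
for n in('top','side'):
    p,d=snap(n,n+'0.png'); print(manip.camera_info(n),(d>0).mean())
print(manip.read_state(),manip.hold_point_z)
E
```

```text
pics
{'intrinsics': array([[361.92022432,   0.        , 324.1288139 ],
       [  0.        , 361.92022432, 201.39596104],
       [  0.        ,   0.        ,   1.        ]]), 'xyz': array([ 0.43078673, -0.01331366,  1.16721988]), 'orientation': array([-0.0277726 ,  0.01944601,  0.71107128, -0.70230205])} 0.9958203125
{'intrinsics': array([[479.54646532,   0.        , 321.88579686],
       [  0.        , 479.54646532, 199.85930835],
       [  0.        ,   0.        ,   1.        ]]), 'xyz': array([0.30436688, 1.15383561, 0.99957588]), 'orientation': array([-0.03650802,  0.44042069,  0.89174236, -0.0974286 ])} 0.99590234375
{'time_s': 0.1, 'q': array([-1.40957593e+00,  3.51182126e-01,  1.65232126e+00, -1.25712572e-05,
        1.13911125e+00, -8.45826543e-02]), 'joint_velocities': array([ 0.00043209, -0.00089381, -0.00362931, -0.00040527,  0.00112059,
       -0.00021075]), 'joint_torque': array([ 1.11832422e-03, -5.06830108e+01, -2.91875982e+01, -5.45936109e-05,
        2.67276388e-03,  2.74557593e-06]), 'position': array([ 0.13382   , -0.5331804 ,  0.23082714]), 'tcp_rot': array([ 9.92456657e-01,  1.22594957e-01, -2.52793409e-05, -5.10399071e-04]), 'contact_force': array([-0.12234596,  0.45377326, -0.7711273 ]), 'wrist_torque': array([ 0.02183993, -0.00437081, -0.02619614]), 'gripper_width': 0.08558103487792823} 0.0187
```

View pics/top0.png

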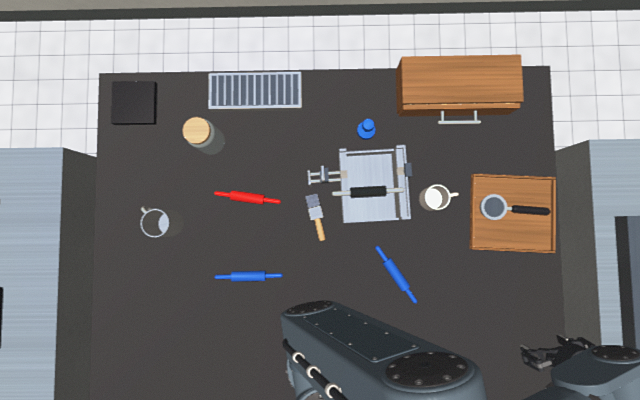

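View pics/side0.png

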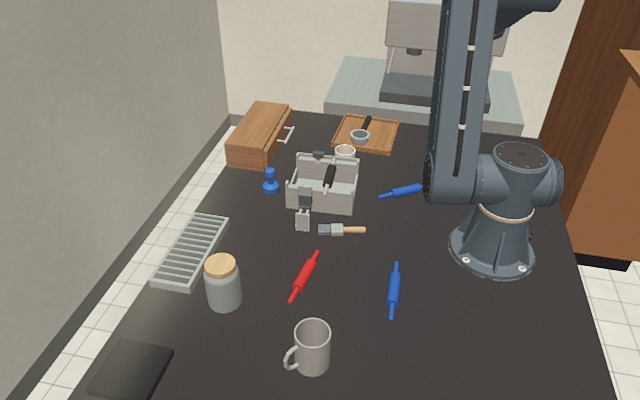

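Candidates for the bar: black (367,192) on the box, red (247,198), blue (248,276), and blue (396,273). The black one, lying across the rails, fits the description. The box spans about cols 340–410 and rows 147–222 in the top view, with the movable socket and paddle at about (320,176). Next I'll measure and confirm in a crop.

Run:
```python
from h import *
f=np.load('/tmp/top.npz');p,d=f['p'],f['d'];P=cloud('top',d)
c=p[135:235,295:425]; cv2.imwrite('pics/c1.png',cv2.cvtColor(cv2.resize(c,None,fx=6,fy=6,interpolation=cv2.INTER_CUBIC),cv2.COLOR_RGB2BGR))
roi=np.zeros(d.shape,bool);roi[140:228,300:418]=1
Z=P[...,2]
print('bench z',np.median(Z[240:260,300:340]))
# rubber: dark & high
m=roi&(p.max(-1)<45)&(Z>.1)&(Z<.125); m=cv2.morphologyEx(m.astype(np.uint8),cv2.MORPH_OPEN,np.ones((3,3)))
n,l,s,ce=cv2.connectedComponentsWithStats(m)
for i in range(1,n):
    q=P[l==i]; print('dark',s[i],ce[i],q.mean(0).round(4),np.percentile(q,[2,98],axis=0).round(4).tolist())
# box hull
m=(roi&(Z>.04)&(Z<.115)).astype(np.uint8)
n,l,s,ce=cv2.connectedComponentsWithStats(m)
i=1+s[1:,4].argmax(); print(s[i],ce[i])
rail=roi&(Z>.083)&(Z<.096)
q=P[rail]; print(len(q)); 
np.set_printoptions(linewidth=250)
print('Zmap mm rows144-226 step2, cols300-416 step2')
for r in range(144,226,2): print(r,' '.join('%3d'%(1000*x) for x in Z[r,300:416:2]))
```

```text
bench z -0.00046364926904785
[ 308  145  104   78 2495] [372.12985972 183.53266533]
874
Zmap mm rows144-226 step2, cols300-416 step2
144  -1   0   3  -2   0  -6   0   3  -1   0  -2  -1  -1   0   1  -4   0  -4  -5   1   0  -2  -1  -2  -3   1   2  -2   1   2   1  -1   1  -2   0   0   0   0   0  -1   0   2  -1   0   2  -1   4   0   0  -2   0  -1   0  -2  -4  -1  -1  -1
146   0   0   1   0  -2   0  -1   2  -1  -3   0  -2  -7   2   0   1   0   0   0   4   1   0  -1   0   0   0  -1   1   0  -3   1   0   0  -2  -2   2  -2  -4   2  -1   0   0  -5  -1   1   0  -1   1  95 101 109 100 104   0  -2   0  -1  -1
148   0   1  -1  -2   0   0  -2  -3   1  -4  -3   2   1  -1   3  -1   0  -3  -1   0   0   0  -4  -2   4   1   2   1  -2   0  -4  -1  -1   1  -4   5   0   0  -2   4  -1  -3  -3  -1   0   0   2  61  93  97  97  92 100   1   0   0   2   0
150  -2   0   0   0  -4   3   1   0  -4  -2  -1   1   1  -2  -1   4   0   3   1   0 102 104 105 102   1   1  -1   3   3   0  -3   0  -1   0   2  56  55  53  52  54  56  54  54  55  59  55  51  62  91  90  91  90 103  -2 1167  -2  -2  -1
152  -4  -1   0   0  -
[... 8018 characters left out ...]
  0  -1  -3  -3   1  10   0  21  15  14   0  -3   0   0   1  -2   2   1  -1   0   3 100 103 100 105   8  54  55  54  53  52  56  54  54  54  58  55  56  54  53  54  50  50  44   0  -1   1  -1  -1  -5   0   1  -3   0   0   4   0
222   0   1  -1  -2  -1  -2   0  -5  15  16  15   3   0   0   0   0  -4   0  -1  -3   1   3 103 105 104 104  53  36   1  -2  -3   3  -2   5   1   0  -1   1  -3   0   1   0   2   3  -3   0   0   0   2  -2   0   7   0  -1   0   0   0  -1
224   1   0  -4  -5  -1  -2  -2   0  14  19  15   2  -5   0   0 1167  -3  -1  -4   4   1   0   0   1   0   4  -1   1  -2   0   0   0   0   1   3   1   0  -4   1   0  -2   1   0  -1   0   0  -2   3   1   4  -4   0   0  -1  -2   2  -2   0
```

View pics/c1.png

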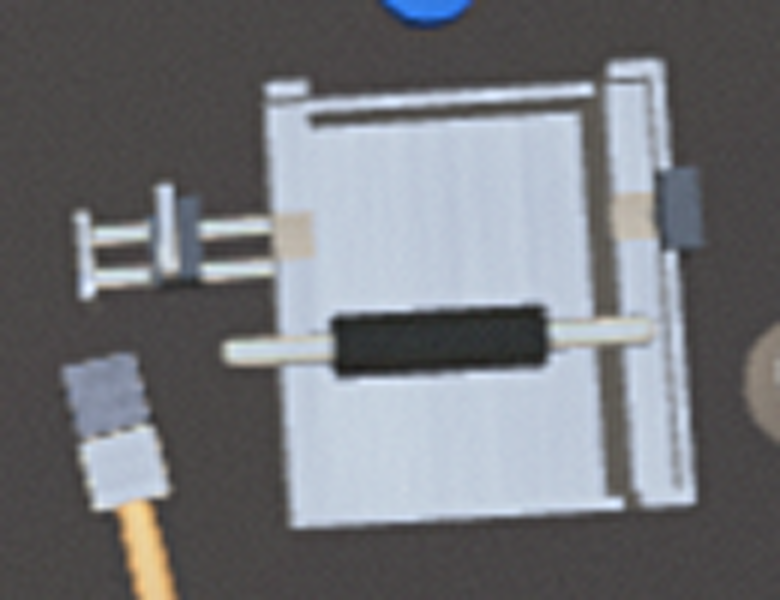

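The crop confirms it: the black-bodied bar lies across both rails, with the tan notches at crop (293,235) and (632,215), and the paddle at (165,230). Next I'll compute the frame.

Run:
```python
from h import *
f=np.load('/tmp/top.npz');p,d=f['p'],f['d'];P=cloud('top',d);Z=P[...,2]
roi=np.zeros(d.shape,bool);roi[140:228,296:418]=1
g=lambda u,v,z:ray('top',295+(u+.5)/6-.5,135+(v+.5)/6-.5,z)
nl,nr=g(293,235,.085),g(632,215,.085); print('notch',nl,nr,np.linalg.norm(nl-nr),'(expect ~.17)')
# rail lines: left rail points
rows=np.arange(154,218); L=[];Rr=[]
pt=P[roi&(Z>.083)&(Z<.095)]
y=(nl-nr)[:2];yaw=np.arctan2(y[1],y[0])-np.pi/2;print('yaw notch',np.degrees(yaw))
bl,br=g(222,353,.097),g(657,330,.097);print('bar ends',bl,br,np.linalg.norm(bl-br),'(.213) yaw',np.degrees(np.arctan2(*(bl-br)[1::-1])-np.pi/2))
# black rubber
hsv=cv2.cvtColor(p,cv2.COLOR_RGB2HSV)
m=(roi&(Z>.1)&(Z<.12)&(p.max(-1)<70)).astype(np.uint8);m[:180]=0
q=P[m>0];print('rubber n',len(q),'minAreaRect',cv2.minAreaRect((q[:,:2]*1000).astype(np.float32)), 'z',np.percentile(q[:,2],[5,50,95]))
for nm,mm in (('strip&R end',roi&(Z>.094)&(Z<.106)),('all box',roi&(Z>.045)&(Z<.106))):
    mm=cv2.morphologyEx(mm.astype(np.uint8),cv2.MORPH_OPEN,np.ones((2,2)));q=P[mm>0]
for nm,c0,c1 in(('L',340,354),('R',394,404)):
    mm=roi&(Z>.085)&(Z<.094);mm[:152]=0;mm[217:]=0;mm[166:180]=0;mm[184:198]=0;mm[:,:c0]=0;mm[:,c1:]=0
    q=P[mm];l=cv2.fitLine((q[:,:2]).astype(np.float32),cv2.DIST_HUBER,0,.005,.005).ravel();print(nm,len(q),l,np.degrees(np.arctan2(l[1],l[0])))
m=(roi&(Z>.13)&(Z<.16));q=P[m];print('paddle',len(q),cv2.minAreaRect((q[:,:2]*1000).astype(np.float32)),np.median(q,0))
m=(roi&(Z>.1)&(Z<.116));m[:,:396]=0;m[:162]=0;m[180:]=0;m[:,404:]&=True;q=P[m&(p.max(-1)<140)];print('fixed block',len(q),np.median(q,0))
```

```text
notch [ 0.58592092 -0.06006429  0.085     ] [ 0.59368031 -0.22998082  0.085     ] 0.17009360295850512 (expect ~.17)
yaw notch 2.6146458891129276
bar ends [ 0.52589957 -0.02353977  0.097     ] [ 0.53448632 -0.23840569  0.097     ] 0.21503742967546874 (.213) yaw 2.2885093174599715
rubber n 318 minAreaRect ((534.412109375, -94.27931213378906), (172.5480499267578, 37.97780227661133), 84.0766372680664) z [0.10498536 0.1106635  0.11446177]
L 238 [ 0.99901944  0.0442738   0.5501245  -0.06313915] 2.5375311
R 190 [ 0.9999149   0.01304814  0.5671982  -0.2301314 ] 0.7476246
paddle 42 ((580.71240234375, 1.1499524116516113), (40.834659576416016, 7.668529987335205), 3.712756633758545) [0.57896949 0.00073464 0.14264734]
fixed block 92 [ 0.59284137 -0.24922553  0.10757842]
```

```bash
cat >> h.py <<'E'
YAW=np.radians(2.5); BX=np.array([np.cos(YAW),np.sin(YAW),0]); BY=np.array([-np.sin(YAW),np.cos(YAW),0])
SEAT=np.array([.5898,-.145,0])
def st(tx=None,ty=None,tz=None):
    """report; targets mm relative to seat, box axes, z abs mm -> tool-frame cm shift and turn"""
    s=manip.read_state(); p=s['position']; r=R.from_quat(s['tcp_rot'])
    print('t',round(s['time_s'],2),'box mm',round((p-SEAT)@BX*1e3,1),round((p-SEAT)@BY*1e3,1),round(p[2]*1e3,1),'F',s['contact_force'].round(1),'w',round(s['gripper_width'],4))
    goal=R.from_matrix(np.stack([BX,-BY,[0,0,-1]],1))
    print('turn deg tool',np.degrees((r.inv()*goal).as_rotvec()).round(2))
    if tx is not None:
        g=SEAT+BX*tx/1e3+BY*ty/1e3; g[2]=tz/1e3
        print('shift cm: now',(r.inv().apply(g-p)*100).round(2),'after turn',(goal.inv().apply(g-p)*100).round(2))
E
python3 -c "
from h import *
st(-97,17,231)"
```

```text
t 0.1 box mm -472.5 -367.9 230.8 F [-0.1  0.5 -0.8] w 0.0856
turn deg tool [-0.06  0.   11.58]
shift cm: now [ 4.451e+01 -3.017e+01  2.000e-02] after turn [ 3.755e+01 -3.849e+01 -2.000e-02]
```

jog_arm:
  increments:
    - {"rotation": [0, 0, 0], "xyz": [3.2, -2.2, 0], "jaw": 0.7}
    - {"rotation": [0, 0, 0], "xyz": [3.2, -2.2, 0], "jaw": 0.7}
    - {"rotation": [0, 0, 0], "xyz": [3.2, -2.2, 0], "jaw": 0.7}
    - {"rotation": [0, 0, 0], "xyz": [3.2, -2.2, 0], "jaw": 0.7}
    - {"rotation": [0, 0, 0], "xyz": [3.2, -2.2, 0], "jaw": 0.7}
    - {"rotation": [0, 0, 0], "xyz": [3.2, -2.2, 0], "jaw": 0.7}
    - {"rotation": [0, 0, 0], "xyz": [3.2, -2.2, 0], "jaw": 0.7}
    - {"rotation": [0, 0, 0], "xyz": [3.2, -2.2, 0], "jaw": 0.7}
    - {"rotation": [0, 0, 0], "xyz": [3.2, -2.2, 0], "jaw": 0.7}
    - {"rotation": [0, 0, 0], "xyz": [3.2, -2.2, 0], "jaw": 0.7}

```text
time_s: 0.93
position: [0.3958, -0.2329, 0.2284]
tcp_rot: [0.993, 0.117, -0.001, -0.002]
contact_force: [0.8, -1.0, 0.0]
gripper_width: 0.0597
```

```bash
python3 -c "
from h import *
st(-97,17,231)"
```

```text
t 0.93 box mm -197.6 -79.3 228.4 F [ 0.8 -1.   0. ] w 0.0597
turn deg tool [-0.18  0.11 10.96]
shift cm: now [11.71 -7.54 -0.25] after turn [10.06 -9.63 -0.26]
```

jog_arm:
  increments:
    - {"rotation": [0, 0, 6], "xyz": [0, 0, 0], "jaw": 0.7}
    - {"rotation": [0, 0, 6], "xyz": [0, 0, 0], "jaw": 0.7}
    - {"rotation": [0, 0, 0], "xyz": [2.2, -2.1, 0], "jaw": 0.7}
    - {"rotation": [0, 0, 0], "xyz": [2.2, -2.1, 0], "jaw": 0.7}
    - {"rotation": [0, 0, 0], "xyz": [2.2, -2.1, 0], "jaw": 0.7}
    - {"rotation": [0, 0, 0], "xyz": [2.2, -2.1, 0], "jaw": 0.7}
    - {"rotation": [0, 0, 0], "xyz": [1.3, -1.3, 0], "jaw": 0.7}
    - {"rotation": [0, 0, 0], "xyz": [0.5, -0.5, 1], "jaw": 0.7}
    - {"rotation": [0, 0, 0], "xyz": [0, 0, 2], "jaw": 0.7}
    - {"rotation": [0, 0, 0], "xyz": [0, 0, 2], "jaw": 0.7}

```text
time_s: 1.77
position: [0.5086, -0.1153, 0.1774]
tcp_rot: [1.0, 0.013, 0.001, -0.001]
contact_force: [0.7, 0.4, -0.2]
gripper_width: 0.0598
```

Run:
```python
from h import *
st(-97,17,70)
p,d=snap('side','s1.png');c=p[120:230,250:400]
cv2.imwrite('pics/s1c.png',cv2.cvtColor(cv2.resize(c,None,fx=5,fy=5,interpolation=cv2.INTER_CUBIC),cv2.COLOR_RGB2BGR))
```

```text
t 1.77 box mm -79.8 33.2 177.4 F [ 0.7  0.4 -0.2] w 0.0598
turn deg tool [-0.16 -0.09 -1.05]
shift cm: now [-1.7   1.68 10.73] after turn [-1.72  1.62 10.74]
```

View pics/s1c.png

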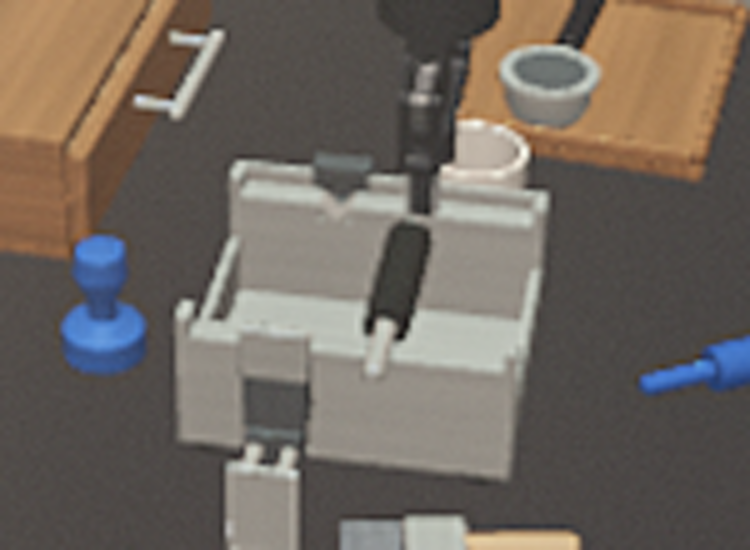

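The gripper is above and behind the bar (crop about (425,130)), and the bar is unmoved at (400,280). I'll back off to −100 mm first, then descend.

jog_arm:
  increments:
    - {"rotation": [0, 0, -1], "xyz": [-1.1, 0.9, 0], "jaw": 0.7}
    - {"rotation": [0, 0, 0], "xyz": [-1.0, 0.8, 0], "jaw": 0.7}
    - {"rotation": [0, 0, 0], "xyz": [0, 0, 1], "jaw": 0.7}
    - {"rotation": [0, 0, 0], "xyz": [0, 0, 1.8], "jaw": 0.7}
    - {"rotation": [0, 0, 0], "xyz": [0, 0, 1.8], "jaw": 0.7}
    - {"rotation": [0, 0, 0], "xyz": [0, 0, 1.8], "jaw": 0.7}
    - {"rotation": [0, 0, 0], "xyz": [0, 0, 1.8], "jaw": 0.7}
    - {"rotation": [0, 0, 0], "xyz": [0, 0, 1.5], "jaw": 0.7}
    - {"rotation": [0, 0, 0], "xyz": [0, 0, 0.8], "jaw": 0.7}
    - {"rotation": [0, 0, 0], "xyz": [0, 0, 0], "jaw": 0.7}

```text
time_s: 2.65
position: [0.4809, -0.1366, 0.0613]
tcp_rot: [1.0, 0.016, -0.003, -0.003]
contact_force: [0.2, 0.2, -0.8]
gripper_width: 0.0596
```

Run:
```python
from h import *
st(-40,17,70)
```

```text
t 2.65 box mm -108.4 13.1 61.3 F [ 0.2  0.2 -0.8] w 0.0596
turn deg tool [-0.3   0.3  -0.65]
shift cm: now [ 6.83 -0.47 -0.91] after turn [ 6.84 -0.39 -0.87]
```

jog_arm:
  increments:
    - {"rotation": [0, 0, -0.6], "xyz": [0.5, -0.2, -0.4], "jaw": 0.7}
    - {"rotation": [0, 0, 0], "xyz": [0.6, -0.2, -0.4], "jaw": 0.7}
    - {"rotation": [0, 0, 0], "xyz": [0.6, 0, 0], "jaw": 0.7}
    - {"rotation": [0, 0, 0], "xyz": [0.5, 0, 0], "jaw": 0.7}
    - {"rotation": [0, 0, 0], "xyz": [0.5, 0, 0], "jaw": 0.7}
    - {"rotation": [0, 0, 0], "xyz": [0.5, 0, 0], "jaw": 0.7}
    - {"rotation": [0, 0, 0], "xyz": [0.5, 0, 0], "jaw": 0.7}
    - {"rotation": [0, 0, 0], "xyz": [0.5, 0, 0], "jaw": 0.7}
    - {"rotation": [0, 0, 0], "xyz": [0.4, 0, 0], "jaw": 0.7}
    - {"rotation": [0, 0, 0], "xyz": [0, 0, 0], "jaw": 0.7}

```text
time_s: 3.48
position: [0.5332, -0.1307, 0.0737]
tcp_rot: [1.0, 0.022, -0.001, -0.002]
contact_force: [-0.6, -0.6, 0.7]
gripper_width: 0.0598
```

Run:
```python
from h import *
st(-30,17,70)
p,d=snap('side');P=cloud('side',d)
Q=P-SEAT; b=np.stack([Q@BX,Q@BY,P[...,2]],-1)*1e3
# rubber: between rails, z 85..118, dark
def bar(p,b):
    m=(abs(b[...,1])<72)&(abs(b[...,0])<110)&(b[...,2]>95)&(b[...,2]<118)&(p.max(-1)<60)
    q=b[m]; print(len(q), q.mean(0).round(1),np.percentile(q,[3,97],axis=0).round(1).tolist())
bar(p,b)
c=p[120:230,250:400]
cv2.imwrite('pics/s2c.png',cv2.cvtColor(cv2.resize(c,None,fx=5,fy=5,interpolation=cv2.INTER_CUBIC),cv2.COLOR_RGB2BGR))
```

```text
t 3.48 box mm -56.0 16.7 73.7 F [-0.6 -0.6  0.7] w 0.0598
turn deg tool [-0.21  0.1  -0.03]
shift cm: now [ 2.6  -0.03  0.37] after turn [ 2.6  -0.03  0.37]
57 [-35.5  47.5 107. ] [[-62.7, -16.0, 95.5], [-16.5, 70.3, 115.5]]
```

View pics/s2c.png

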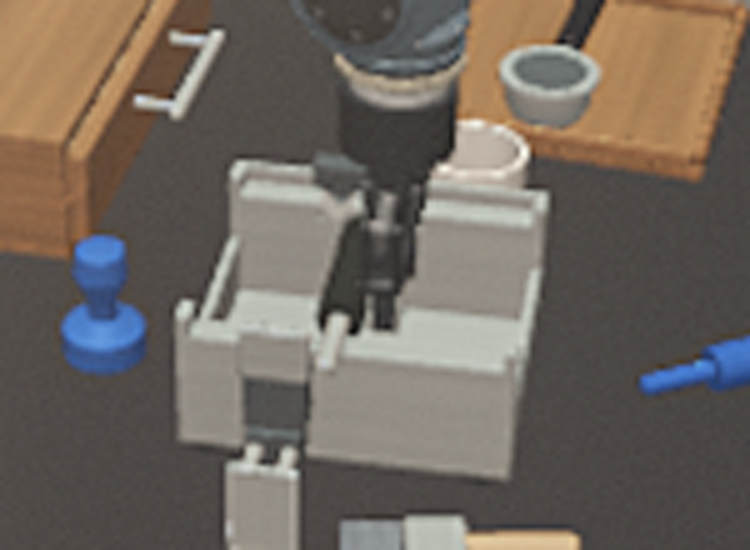

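The bar is square to the rails at crop (345,270), with its stub at (335,345), just ahead of the fingers and short of the notch (275,345). I'll push on slowly to about −31.

jog_arm:
  increments:
    - {"rotation": [0, 0, 0], "xyz": [0.3, 0, 0], "jaw": 0.7}
    - {"rotation": [0, 0, 0], "xyz": [0.4, 0, 0], "jaw": 0.7}
    - {"rotation": [0, 0, 0], "xyz": [0.4, 0, 0], "jaw": 0.7}
    - {"rotation": [0, 0, 0], "xyz": [0.4, 0, 0], "jaw": 0.7}
    - {"rotation": [0, 0, 0], "xyz": [0.4, 0, 0], "jaw": 0.7}
    - {"rotation": [0, 0, 0], "xyz": [0.3, 0, 0], "jaw": 0.7}
    - {"rotation": [0, 0, 0], "xyz": [0.2, 0, 0], "jaw": 0.7}
    - {"rotation": [0, 0, 0], "xyz": [0, 0, 0], "jaw": 0.7}
    - {"rotation": [0, 0, 0], "xyz": [0, 0, 0], "jaw": 0.7}
    - {"rotation": [0, 0, 0], "xyz": [0, 0, 0], "jaw": 0.7}

```text
time_s: 4.37
position: [0.5598, -0.1297, 0.0734]
tcp_rot: [1.0, 0.021, -0.0, -0.002]
contact_force: [0.1, -0.0, -0.3]
gripper_width: 0.0597
```

Run:
```python
from h import *
st(-30,17,70)
p,d=snap('side')
c=p[120:230,250:400]
cv2.imwrite('pics/s3c.png',cv2.cvtColor(cv2.resize(c,None,fx=5,fy=5,interpolation=cv2.INTER_CUBIC),cv2.COLOR_RGB2BGR))
```

```text
t 4.37 box mm -29.3 16.6 73.4 F [ 0.1 -0.  -0.3] w 0.0597
turn deg tool [-0.2   0.04 -0.04]
shift cm: now [-0.07 -0.04  0.34] after turn [-0.07 -0.04  0.34]
```

View pics/s3c.png

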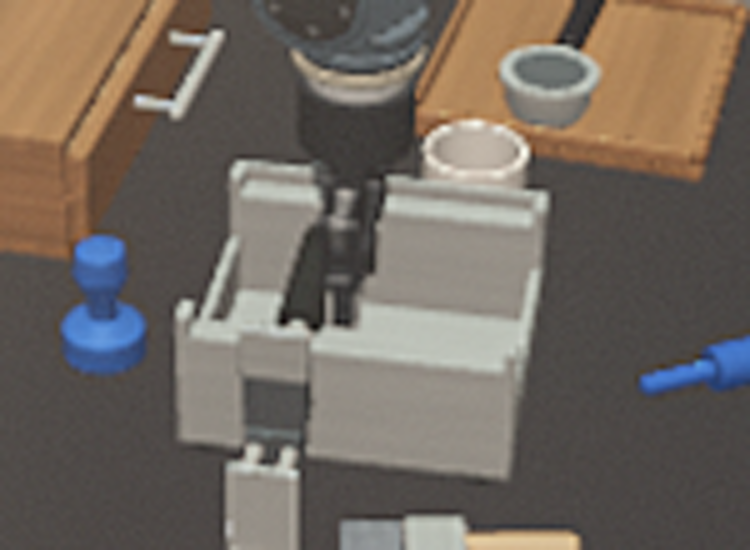

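The bar looks dropped: its end is at (300,320) behind the paddle, and the contact force is about 0. I'll back off, rise, move aside and verify from the top.

jog_arm:
  increments:
    - {"rotation": [0, 0, 0], "xyz": [-1, 0, 0], "jaw": 0.7}
    - {"rotation": [0, 0, 0], "xyz": [-1.5, 0, 0], "jaw": 0.7}
    - {"rotation": [0, 0, 0], "xyz": [-0.5, 0, 0], "jaw": 0.7}
    - {"rotation": [0, 0, 0], "xyz": [0, 0, -2], "jaw": 0.7}
    - {"rotation": [0, 0, 0], "xyz": [0, 0, -3.5], "jaw": 0.7}
    - {"rotation": [0, 0, 0], "xyz": [0, 0, -3.5], "jaw": 0.7}
    - {"rotation": [0, 0, 0], "xyz": [0, 0, -3.5], "jaw": 0.4}
    - {"rotation": [0, 0, 0], "xyz": [0, -2, -2], "jaw": 0}
    - {"rotation": [0, 0, 0], "xyz": [0, -3.5, 0], "jaw": 0}
    - {"rotation": [0, 0, 0], "xyz": [0, -3.5, 0], "jaw": 0}

```text
time_s: 5.25
position: [0.525, -0.0438, 0.2261]
tcp_rot: [1.0, 0.017, -0.0, -0.002]
contact_force: [0.1, 0.4, -0.6]
gripper_width: 0.0114
```

jog_arm:
  increments:
    - {"rotation": [0, 0, 0], "xyz": [0.5, -3.5, 0], "jaw": 0}
    - {"rotation": [0, 0, 0], "xyz": [1, -3.5, 0], "jaw": 0}
    - {"rotation": [0, 0, 0], "xyz": [1, -2, 0], "jaw": 0}
    - {"rotation": [0, 0, 0], "xyz": [1, 0, 0], "jaw": 0}
    - {"rotation": [0, 0, 0], "xyz": [1, 0, 0], "jaw": 0}
    - {"rotation": [0, 0, 0], "xyz": [0.5, 0, 0], "jaw": 0}
    - {"rotation": [0, 0, 0], "xyz": [0, 0, 0], "jaw": 0}
    - {"rotation": [0, 0, 0], "xyz": [0, 0, 0], "jaw": 0}
    - {"rotation": [0, 0, 0], "xyz": [0, 0, 0], "jaw": 0}
    - {"rotation": [0, 0, 0], "xyz": [0, 0, 0], "jaw": 0}

```text
time_s: 6.08
position: [0.5728, 0.0583, 0.2297]
tcp_rot: [1.0, 0.019, 0.002, -0.002]
contact_force: [0.0, 0.5, 0.2]
gripper_width: -0.0
```

Run:
```python
from h import *
st(0,190,118)
p,d=snap('top')
c=p[135:235,295:425]; cv2.imwrite('pics/c2.png',cv2.cvtColor(cv2.resize(c,None,fx=6,fy=6,interpolation=cv2.INTER_CUBIC),cv2.COLOR_RGB2BGR))
P=cloud('top',d);Q=P-SEAT; b=np.stack([Q@BX,Q@BY,P[...,2]],-1)*1e3
for lo,hi in((-50,50),(-88,-76),(58,72),(76,92)):
    m=(b[...,1]>lo)&(b[...,1]<hi)&(abs(b[...,0])<5)&(b[...,2]<150); print(lo,hi,m.sum(),np.median(b[m][:,2]).round(1))
m=(abs(b[...,1])<40)&(b[...,2]>95)&(b[...,2]<125)&(abs(b[...,0])<100);print('rubber',m.sum(),b[m].mean(0))
```

```text
t 6.08 box mm -8.2 203.9 229.7 F [0.  0.5 0.2] w -0.0
turn deg tool [-0.28 -0.26 -0.3 ]
shift cm: now [ 0.77  1.44 11.17] after turn [ 0.82  1.39 11.17]
-50 50 107 102.8
-88 -76 16 93.4
58 72 19 101.3
76 92 18 92.8
rubber 237 [ -2.17464141   2.1243476  101.11943524]
```

View pics/c2.png

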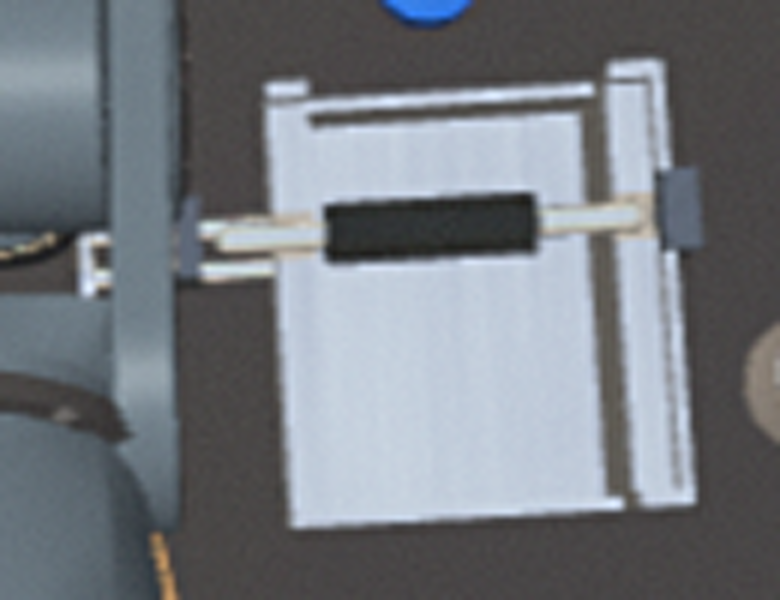

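Both ends are in the notches: stub tops are at 93 mm, rubber top at 103 mm, and the bar is at crop (430,228). Next I'll descend outside the paddle.

jog_arm:
  increments:
    - {"rotation": [0, 0, -0.3], "xyz": [0.4, 0.2, 0], "jaw": 0}
    - {"rotation": [0, 0, 0], "xyz": [0.4, 0.2, 1], "jaw": 0}
    - {"rotation": [0, 0, 0], "xyz": [0, 0.1, 2], "jaw": 0}
    - {"rotation": [0, 0, 0], "xyz": [0, 0, 2], "jaw": 0}
    - {"rotation": [0, 0, 0], "xyz": [0, 0, 2], "jaw": 0}
    - {"rotation": [0, 0, 0], "xyz": [0, 0, 2], "jaw": 0}
    - {"rotation": [0, 0, 0], "xyz": [0, 0, 1.2], "jaw": 0}
    - {"rotation": [0, 0, 0], "xyz": [0, 0, 0.5], "jaw": 0}
    - {"rotation": [0, 0, 0], "xyz": [0, 0, 0], "jaw": 0}
    - {"rotation": [0, 0, 0], "xyz": [0, 0, 0], "jaw": 0}

```text
time_s: 6.97
position: [0.5833, 0.051, 0.1147]
tcp_rot: [1.0, 0.021, 0.003, -0.002]
contact_force: [-0.3, 1.0, 0.4]
gripper_width: 0.0001
```

```bash
python3 -c "
from h import *
st(0,135,118)"
```

```text
t 6.97 box mm 2.0 196.1 114.7 F [-0.3  1.   0.4] w 0.0001
turn deg tool [-0.26 -0.33 -0.11]
shift cm: now [-0.19  6.11 -0.35] after turn [-0.2   6.11 -0.33]
```

jog_arm:
  increments:
    - {"rotation": [0, 0, 0], "xyz": [-0.1, 0.6, 0], "jaw": 0}
    - {"rotation": [0, 0, 0], "xyz": [-0.1, 0.6, -0.2], "jaw": 0}
    - {"rotation": [0, 0, 0], "xyz": [0, 0.6, 0], "jaw": 0}
    - {"rotation": [0, 0, 0], "xyz": [0, 0.6, 0], "jaw": 0}
    - {"rotation": [0, 0, 0], "xyz": [0, 0.6, 0], "jaw": 0}
    - {"rotation": [0, 0, 0], "xyz": [0, 0.6, 0], "jaw": 0}
    - {"rotation": [0, 0, 0], "xyz": [0, 0.6, 0], "jaw": 0}
    - {"rotation": [0, 0, 0], "xyz": [0, 0.6, 0], "jaw": 0}
    - {"rotation": [0, 0, 0], "xyz": [0, 0.5, 0], "jaw": 0}
    - {"rotation": [0, 0, 0], "xyz": [0, 0.3, 0], "jaw": 0}

```text
time_s: 7.8
position: [0.5853, -0.0105, 0.1202]
tcp_rot: [1.0, 0.021, 0.006, -0.003]
contact_force: [0.2, 3.9, -0.4]
gripper_width: -0.0002
```

```bash
python3 -c "
from h import *
st(0,130,118)"
```

```text
t 7.8 box mm 1.4 134.6 120.2 F [ 0.2  3.9 -0.4] w -0.0002
turn deg tool [-0.33 -0.67 -0.14]
shift cm: now [-0.14  0.46  0.22] after turn [-0.14  0.46  0.22]
```

jog_arm:
  increments:
    - {"rotation": [0, 0, 0], "xyz": [0, 0.1, 0], "jaw": 0}
    - {"rotation": [0, 0, 0], "xyz": [0, 0.1, 0], "jaw": 0}
    - {"rotation": [0, 0, 0], "xyz": [0, 0.1, 0], "jaw": 0}
    - {"rotation": [0, 0, 0], "xyz": [0, 0.1, 0], "jaw": 0}
    - {"rotation": [0, 0, 0], "xyz": [0, 0.1, 0], "jaw": 0}
    - {"rotation": [0, 0, 0], "xyz": [0, 0.1, 0], "jaw": 0}
    - {"rotation": [0, 0, 0], "xyz": [0, 0.1, 0], "jaw": 0}
    - {"rotation": [0, 0, 0], "xyz": [0, 0.1, 0], "jaw": 0}
    - {"rotation": [0, 0, 0], "xyz": [0, 0.1, 0], "jaw": 0}
    - {"rotation": [0, 0, 0], "xyz": [0, 0.1, 0], "jaw": 0}

```text
time_s: 8.63
position: [0.5856, -0.0158, 0.1203]
tcp_rot: [1.0, 0.021, 0.006, -0.007]
contact_force: [0.1, 10.5, -0.3]
gripper_width: -0.0001
```

```bash
cat > ts.py <<'E'
from h import *
st(0,130,118)
p,d=snap('top');P=cloud('top',d);Q=P-SEAT; b=np.stack([Q@BX,Q@BY,P[...,2]],-1)*1e3
m=(abs(b[...,1])<40)&(b[...,2]>99)&(b[...,2]<115)&(abs(b[...,0])<30);print('rubber top',np.median(b[m],0))
m=(abs(b[...,1])<90)&(abs(b[...,0])<12)&(b[...,2]>90)&(b[...,2]<115)&(p.max(-1)<75);q=b[m];print('rubber y',np.percentile(q[:,1],[2,98]) if len(q) else 0)
m=(b[...,1]>85)&(b[...,1]<190)&(abs(b[...,0])<25)&(b[...,2]>132)&(b[...,2]<155);q=b[m];print('paddle',len(q),np.percentile(q,[5,50,95],axis=0).round(1).tolist() if len(q) else 0)
m=(b[...,1]>85)&(b[...,1]<190)&(abs(b[...,0])<25)&(b[...,2]>102)&(b[...,2]<114);q=b[m];print('block',len(q),np.percentile(q,[5,50,95],axis=0).round(1).tolist() if len(q) else 0)
E
python3 ts.py
```

```text
t 8.63 box mm 1.4 129.2 120.3 F [ 0.1 10.5 -0.3] w -0.0001
turn deg tool [-0.79 -0.65 -0.11]
shift cm: now [-0.14 -0.07  0.23] after turn [-0.14 -0.08  0.23]
rubber top [ -1.92529472  -1.51093666 102.56534225]
rubber y [-47.04180777  33.59653266]
paddle 0 0
block 0 0
```

jog_arm:
  increments:
    - {"rotation": [0, 0, 0], "xyz": [0, 0.15, 0], "jaw": 0}
    - {"rotation": [0, 0, 0], "xyz": [0, 0.15, 0], "jaw": 0}
    - {"rotation": [0, 0, 0], "xyz": [0, 0.15, 0], "jaw": 0}
    - {"rotation": [0, 0, 0], "xyz": [0, 0.2, 0], "jaw": 0}
    - {"rotation": [0, 0, 0], "xyz": [0, 0.2, 0], "jaw": 0}
    - {"rotation": [0, 0, 0], "xyz": [0, 0.2, 0], "jaw": 0}
    - {"rotation": [0, 0, 0], "xyz": [0, 0.2, 0], "jaw": 0}
    - {"rotation": [0, 0, 0], "xyz": [0, 0.2, 0], "jaw": 0}
    - {"rotation": [0, 0, 0], "xyz": [0, 0.2, 0], "jaw": 0}
    - {"rotation": [0, 0, 0], "xyz": [0, 0.2, 0], "jaw": 0}

```text
time_s: 9.52
position: [0.5855, -0.0155, 0.1207]
tcp_rot: [1.0, 0.022, 0.005, -0.021]
contact_force: [-0.1, 16.1, 1.4]
gripper_width: -0.0001
```

```bash
python3 -c "
from h import *
st(0,130,118)"
```

```text
t 9.52 box mm 1.4 129.6 120.7 F [-0.1 16.1  1.4] w -0.0001
turn deg tool [-2.38 -0.57  0.01]
shift cm: now [-0.14 -0.03  0.27] after turn [-0.14 -0.04  0.27]
```

It doesn't move at 16 N, so this is either the end stop or a jam. I'll retreat and look.

jog_arm:
  increments:
    - {"rotation": [0, 0, 0], "xyz": [0, -0.8, 0], "jaw": 0}
    - {"rotation": [-1.5, 0, 0], "xyz": [0, -2, 0], "jaw": 0}
    - {"rotation": [-1, 0, 0], "xyz": [0, -2, 0], "jaw": 0}
    - {"rotation": [0, 0, 0], "xyz": [0, 0, -2], "jaw": 0}
    - {"rotation": [0, 0, 0], "xyz": [0, 0, -3.5], "jaw": 0}
    - {"rotation": [0, 0, 0], "xyz": [0, 0, -3.5], "jaw": 0}
    - {"rotation": [0, 0, 0], "xyz": [-3, 0, -2], "jaw": 0}
    - {"rotation": [0, 0, 0], "xyz": [-4, 0, 0], "jaw": 0}
    - {"rotation": [0, 0, 0], "xyz": [-4, 0, 0], "jaw": 0}
    - {"rotation": [0, 0, 0], "xyz": [-4, 0, 0], "jaw": 0}

```text
time_s: 10.35
position: [0.4324, 0.0273, 0.2349]
tcp_rot: [1.0, 0.023, 0.007, 0.006]
contact_force: [0.4, -0.8, 0.0]
gripper_width: -0.0002
```

Run:
```python
exec(open('ts.py').read())
s,_=snap('side')
a=cv2.resize(p[140:215,310:420],(792,540),interpolation=cv2.INTER_CUBIC)
cv2.imwrite('pics/f1.png',cv2.cvtColor(a,cv2.COLOR_RGB2BGR))
a=cv2.resize(s[130:240,260:400],None,fx=5,fy=5,interpolation=cv2.INTER_CUBIC)
cv2.imwrite('pics/f2.png',cv2.cvtColor(a,cv2.COLOR_RGB2BGR))
```

```text
t 10.35 box mm -149.7 179.0 234.9 F [ 0.4 -0.8  0. ] w -0.0002
turn deg tool [ 0.71 -0.79  0.13]
shift cm: now [14.8   4.79 11.96] after turn [14.97  4.9  11.69]
rubber top [ -1.6148734   -1.51339596 101.97785633]
rubber y [-46.73603882  50.95691059]
paddle 44 [[-21.8, 107.0, 138.5], [-1.5, 110.8, 141.7], [17.8, 114.3, 144.9]]
block 56 [[-20.8, 95.6, 104.6], [-1.8, 100.6, 107.8], [17.0, 107.6, 111.2]]
```

View pics/f1.png

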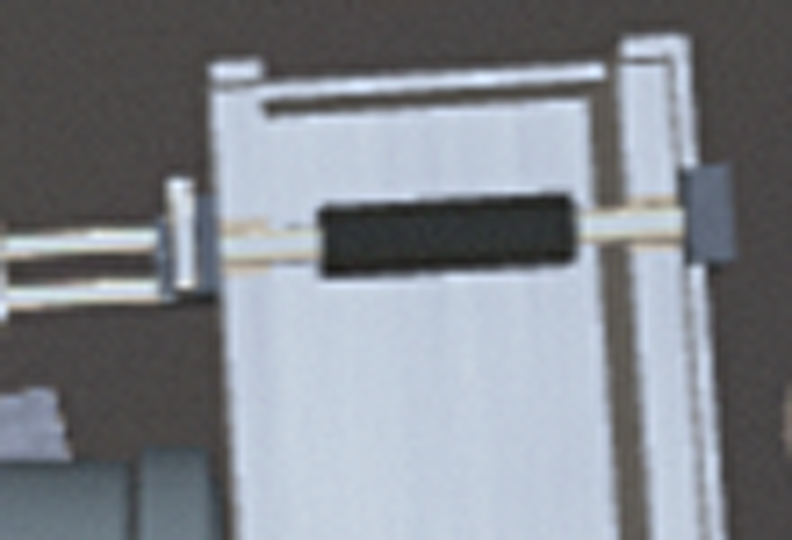

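View pics/f2.png

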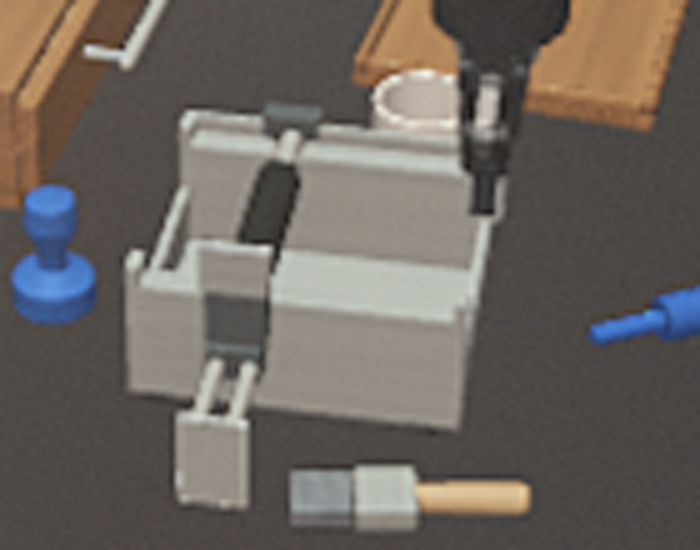

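The movable block sits flush against the rail (mouth about 96 mm, paddle centre about 111 mm; home is 112). Both stubs run into the socket blocks at (215,245) and (690,225), and the bystanders are where they were. I'm handing in.

```bash
python3 -c "
from rig import manip
print(manip.hand_in())"
```

```text
the job is handed in; nothing more can be done
None
```

I rolled the black bar along the rails with the half-open fingers until both ends dropped into the notches. I then pushed the paddle with the shut fingers until the movable socket stopped at home, and backed the arm clear. The job was handed in at about 10.5 s; no verdict was reported.

- **Bar seated:** before the socket was slid in, the stub tops measured 93 mm (95 expected) and the rubber top 103 mm (104 expected). After it was home, the rubber top read 102 mm.
- **Socket home:** the mouth measured about 96 mm (home is 96) and the paddle centre about 111 mm (112 expected). It did not move further at 16 N, the highest force I read.
- **Bar held:** in the last pictures both stubs run into their sockets.
- **Bystanders:** the tamper, brush and cup looked undisturbed in the last close-ups. The arm did not work near the jug, canister or portafilter, and I did not check them again.
- **Disagreement:** the paddle first measured about 10 mm nearer home than the drawn-back position in the description. I took this as the socket starting partly in, and it did not affect the result.

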